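Load a work pallet into a press feeder and slide it home

ROBOT

A 7-joint arm with a two-finger parallel gripper is mounted at the origin on the work surface. World frame = base frame: x ahead of the robot, y to its left, z up, the work surface at z = 0. Lengths are in m, angles in rad, forces in N, time in s.
With the tool pointing down it reaches from about 0.4 to 0.85 m from the base axis. Payload 10.4 kg.
Tool frame: the origin (TCP) lies at the very end of the fingers, on their centre line; the grasp point (between the pads) lies 19 mm behind it; z points along the fingers, y is the direction in which the jaws open and shut (so a half turn about z gives the same grasp; the last joint's range is limited). The gripper opens to 87 mm and grips with 3 to 60 N. Pads are 19 mm wide; open, the fingers measure 117 mm over their backs; the gripper's body (75 mm by 190 mm) begins 51 mm behind the grasp point.
Start: joints at [-1.235, 0.332, -0.065, 1.46, 0.022, 1.35, -0.088], TCP at [0.219, 0.585, 0.2] pointing down, gripper open.
Joint ranges: [-2.6, 2.6], [-0.5, 2.12], [-1.47, 1.34], [0.16, 2.42], [-1.27, 4.41], [0.06, 2.06], [-2.6, 2.6]. Speed limits (rad/s): [2.22, 2.22, 2.79, 2.79, 3.14, 3.14, 3.14].

INTERFACE

Orientations are given as a unit quaternion [x, y, z, w].
In Python, from bench import r, eyes, job gives the robot as it stands. The module is installed in compiled form; this text tells all that it offers.
- The arm moves only by the tool play_rows, never from a script. Its argument "motion" is a list of rows, each a list of 7 numbers: the shift along the tool's x, y, z as a fraction of full scale, then the turn, a rotation vector about the tool's x, y, z as a fraction of full scale, then the opening in per cent of the stroke, from 0 (shut) to 100 (fully open). A call has 1 to 5 rows; each row is the pose to reach, as a shift and turn from the pose commanded when the call began, along the tool's axes at that moment; what a row does not reach only later rows make up. Full scale, the value 1, is 0.2 m for a shift and 90 degrees for a turn. A row lasts 1/8 s, in which the tool goes at most 62.5 mm and 10.7 degrees, less where a joint would pass 70% of its speed; a pose out of reach is approached as far as the arm can. A call with a number of a shift or a turn outside -1 to 1 is refused whole. A call with a gripper value outside its range is refused whole. The fingers move at their own pace and stop on an object; "squeeze" is the grip in N (left out, the last holds). Time passes only in rows, so rows that repeat a pose let the fingers close. It gives the time, the measured TCP pose, the force and the opening at its end, in the units of the state.
- r.read_state(): the state, without advancing time (a new reading comes with each control period).
- eyes.camera(name): name is "scene" or "side" or "wrist"; returns a dict with "image" (420x560x3 uint8, red, green, blue), "mtx" (3x3 intrinsics, pixels), "R" (3x3) and "t" (3): a world point X has camera coordinates R X + t. Camera axes: x right, y down, z forward; pixel columns grow to the right and rows downward; lengths in m; the calibration is good to about 2 mm. A picture is of the moment at which its call begins. There is no depth.
- job.close_job(): hands the job in, once; it reports no verdict.
Trained networks look in a picture, given as the dict that the camera call returned (one of the last four; its "shot" number tells which), for a name from the list of things; names that differ only in an ending like _2 or _b are one class to them, and where a whole thing is asked for, a point or a joint stands for the part that bears it (a point fixed in the world has none). Each returns a list of dicts, best first, with "p" (0 to 1); they miss things now and then, are a little off and sometimes report something else, mostly with a low value. They report only what shows in the picture. A call takes as long as a camera call. They do not tell look-alikes from the thing itself.
- eyes.regions_of(picture, label): "region" (420x560 bool, what is visible of it) and "xy" ([column, row] in pixels, amid what is visible of it).
- eyes.landmark_of(picture, label): "xy" ([column, row] in pixels: a listed point, or the origin of a listed thing).
The state is a dict: "time": time; "joint_positions": joint angles; "joint_vel": joint speeds; "joint_torque": joint torques, N m; "ee_pos": TCP position; "eef_rot": TCP orientation; "ft_force": force on the tool from outside, world axes, zero at the start; "torque": the same for the moment, N m; "width": finger opening in m.
Only numpy, scipy, OpenCV 4.12 (cv2) and the standard library are available. Lean on these libraries where they do the work, as an engineer would, in place of code of your own. Each camera call takes 0.05 s, during which the arm holds its last target. There are 200 camera calls.

TASK

Take the orange work pallet out of its green cradle, set it down level on the black rubber mat and let go so that you can take it again a quarter turn round, then lower it into the open channel of the press feeder, between the slide and the red stop. With the slide's blue handle push the pallet along the channel until you feel it come firmly, but not hard, against the red stop, keep up that push for a moment, then draw the slide back until its white stripe stands between the two yellow posts, and let go. The pallet stays level against the stop, and the other things on the bench are left alone.

Things in the scene. Friction and masses are not known exactly. Their poses are not given: they have to be found in the camera images.
- pallet: loose work pallet, 0.4 kg: aluminium foot plate 62 (x) x 90 (y) x 12 mm with an orange block 62 (x) x 60 (y) x 40 mm centred on it, steel opener shape inlaid on top; the foot sticks out 15 mm at both y ends. Origin: centre of the underside, z up. Grip the block across its x faces (62 mm) or, above the foot, across its y faces (60 mm). A half turn makes no difference.
- cradle: fixed cradle: grey base 75 (x) x 118 (y) mm, floor 10 mm high, two green end walls (inner faces at y = +-47 mm, 10 mm thick, top 72 mm above the bench). The pallet stands in it, y along y; the walls leave no room for fingers at its y faces, the x faces are free. Origin: centre of the underside.
- mat: fixed black rubber mat 180 x 180 mm, 3 mm thick. Origin: centre of the underside.
- feeder: fixed press feeder: steel plate 116 (x) x 480 (y) x 12 mm, y -225 to +255. Channel along y, floor = plate's top; walls 10 mm thick, inner faces x = +-34 (pallet has 3 mm play each side), y -50 to +175, top at z = 64, flush with a pallet's top, so there it can be held only across its y faces. Origin: bench level, mid channel, z up.
- slide: feeder's slide (pusher), moves only along the feeder's y, drag about 3 N: grey block 60 (x) x 80 (y) x 30 mm in the channel. Origin: middle of the lower edge of its front face (the +y face, which pushes the pallet). In the feeder's frame the origin goes from y = -130 to +85 mm; at the start it is drawn back (below -70).
- slide_handle (a point): centre of the top of the slide's blue upright handle, 30 (x) x 24 (y) mm, 70 mm tall (from 42 to 112 mm above the bench), 55 mm behind the slide's front face. The slide's white stripe lies across the slide at this same y.
- stop: red stop block 60 (x) x 25 (y) x 50 mm with a steel cylinder behind it, fixed on the channel floor; its place along the channel differs from job to job. Origin: on the floor, middle of the face that looks to -y, towards the pallet. Axes as the feeder's. A pallet that is home has its centre 45 mm before this face.
- mark: two fixed yellow posts 8 x 6 x 34 mm on the plate, either side of the slide at x = +-47 mm; their place along the feeder's y differs. Origin: midway between them, on the plate's top. Axes as the feeder's. The slide is at rest position when its white stripe (slide_handle) is at this y, within 6 mm.
- opener_a: loose flat steel bottle opener, 105 x 46 x 6 mm, bystander. Origin: middle, underside.
- opener_b: another loose bottle opener, bystander.
- glue: white bottle, 52 mm wide, 100 mm tall, loose bystander. Origin: centre of the underside.
- tin: round tin with split rings, 90 mm wide, 45 mm tall, loose bystander. Origin: centre of the underside.
- driver: screwdriver lying on the bench, loose bystander.
Mind the look-alikes: they are no part of the job. Leave any turquoise look-alike of the pallet alone.

How it is judged:
By the outcome, as a careful person would: the job done as asked, in the order asked, and still so for the second after the job is handed in, with the robot touching nothing.
It also fails if it takes over 72 s, if anything falls off the work surface, if the arm or the gripper's body presses on something with over 40 N, if the wrist force passes 120 N, or if a joint passes its speed limit or range.

## Working session

There is one attempt and no reset: what is moved stays moved. The work goes in short steps, Python scripts to look and compute and a tool call to move; the robot and the scene stay as the last step left them, time stands still between calls to the robot, and variables do not carry over. Pictures are saved under pics/ and viewed, about 8 in all and at most 12, crops included, and the job is handed in when it is done.

Besides the shell and the picture viewer there is one more tool, called by a JSON object that holds its "api" and its "payload", one argument or row to a line. play_rows: Moves the arm, as the interface text tells. Shift numbers are shares of 0.2 m and turn numbers shares of 90 degrees, none past 1 either way. Its arguments: {"type":"object","properties":{"motion":{"type":"array","items":{"type":"array","items":{"type":"number"}}},"squeeze":{"type":"number"}},"required":["motion"]}

```bash
mkdir -p pics
cat > h.py <<'E'
import numpy as np, cv2
from bench import r, eyes, job
from scipy.spatial.transform import Rotation as Ro
def save(p,name,crop=None,s=1):
    im=p["image"][:,:,::-1]
    if crop: a,b,c,d=crop; im=im[b:d,a:c]
    cv2.imwrite("pics/"+name,cv2.resize(im,None,fx=s,fy=s))
def P(p): return p["mtx"]@np.c_[p["R"],p["t"]]
def proj(p,X):
    v=P(p)@np.r_[X,1]; return v[:2]/v[2]
def onz(p,xy,z):
    d=p["R"].T@np.linalg.inv(p["mtx"])@np.r_[xy,1]; c=-p["R"].T@p["t"]
    return c+d*(z-c[2])/d[2]
E
python3 - <<'E'
from h import *
s=r.read_state(); print({k:np.round(v,3) for k,v in s.items()})
A=eyes.camera("scene");B=eyes.camera("side")
cv2.imwrite("pics/a.png",cv2.resize(np.vstack([A["image"],B["image"]])[:,:,::-1],None,fx=.71,fy=.71))
save(A,"scene.png",s=1.4);save(B,"side.png",s=1.4)
Z=dict(pallet=.01,cradle=0,mat=0,feeder=0,slide=.012,slide_handle=.112,stop=.012,mark=.012,opener_a=0,glue=0,tin=0,driver=0)
for k,z in Z.items():
  for n,p in (("A",A),("B",B)):
    for d in eyes.landmark_of(p,k): print(k,n,round(d["p"],2),np.round(d["xy"]),np.round(onz(p,d["xy"],z),3))
for n,p in (("A",A),("B",B)): print(n, -p["R"].T@p["t"])
E
```

```text
{'time': np.float64(0.0), 'joint_positions': array([-1.235,  0.333, -0.065,  1.461,  0.022,  1.35 , -0.089]), 'joint_vel': array([ 0.   ,  0.001, -0.001,  0.   , -0.001, -0.   ,  0.001]), 'joint_torque': array([-0.0000e+00, -6.2327e+01,  2.4000e-02, -3.8989e+01, -6.1000e-02,
        4.0000e-02,  0.0000e+00]), 'ee_pos': array([0.219, 0.585, 0.199]), 'eef_rot': array([ 0.178,  0.984, -0.001, -0.   ]), 'ft_force': array([ 0.481, -0.542, -0.267]), 'torque': array([ 0.034, -0.017, -0.003]), 'width': np.float64(0.087)}
pallet A 0.79 [361. 263.] [0.363 0.283 0.01 ]
pallet A 0.73 [410. 261.] [0.255 0.375 0.01 ]
pallet A 0.59 [328. 236.] [0.329 0.138 0.01 ]
pallet B 0.96 [231. 212.] [0.315 0.108 0.01 ]
pallet B 0.86 [214. 162.] [0.248 0.359 0.01 ]
pallet B 0.64 [255. 174.] [0.379 0.287 0.01 ]
cradle A 0.56 [358. 265.] [ 0.367  0.277 -0.   ]
cradle A 0.28 [230. 254.] [ 0.593 -0.008 -0.   ]
cradle B 0.78 [256. 176.] [0.382 0.291 0.   ]
mat A 0.82 [223. 188.] [ 0.371 -0.307  0.   ]
mat B 0.97 [252. 345.] [ 0.377 -0.298  0.   ]
feeder A 0.97 [226. 254.] [ 0.599 -0.017  0.   ]
feeder B 0.75 [338. 
[... 466 characters left out ...]
.012]
opener_a A 0.78 [263. 228.] [ 0.436 -0.035  0.   ]
opener_a A 0.71 [144. 208.] [ 0.64  -0.384  0.   ]
opener_a A 0.35 [187. 204.] [ 0.52  -0.311  0.   ]
opener_a B 0.8 [280. 252.] [ 0.445 -0.035  0.   ]
opener_a B 0.77 [391. 380.] [ 0.644 -0.381 -0.   ]
glue A 0.84 [287. 240.] [ 0.427  0.059 -0.   ]
glue A 0.72 [142. 208.] [ 0.643 -0.39   0.   ]
glue A 0.5 [360. 261.] [0.347 0.272 0.   ]
glue B 0.7 [354. 275.] [ 0.617 -0.114  0.   ]
glue B 0.56 [273. 229.] [0.43  0.049 0.   ]
tin A 0.55 [169. 190.] [ 0.516 -0.423  0.   ]
tin B 0.7 [328. 413.] [ 0.515 -0.44   0.   ]
driver B 0.85 [317. 150.] [0.587 0.443 0.   ]
A [1.27194118 0.826179   0.85017644]
B [ 0.39642871 -0.79265354  0.77266365]
```

View pics/scene.png

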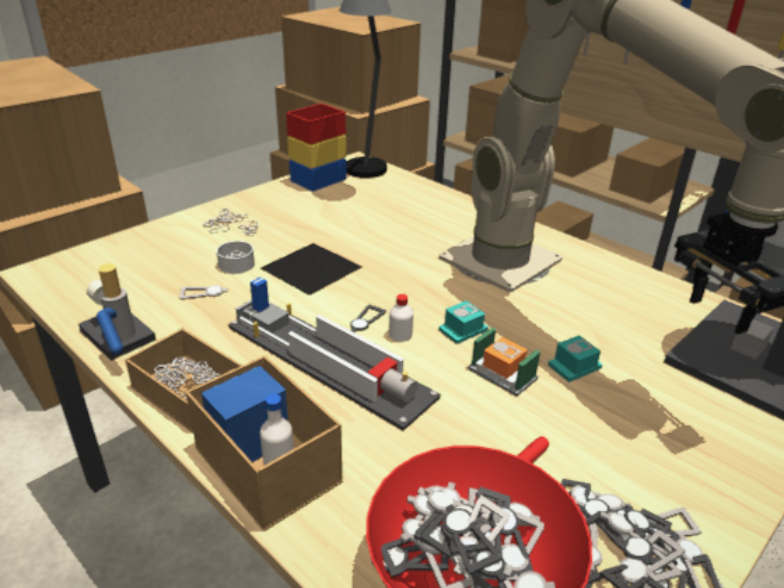

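View pics/side.png

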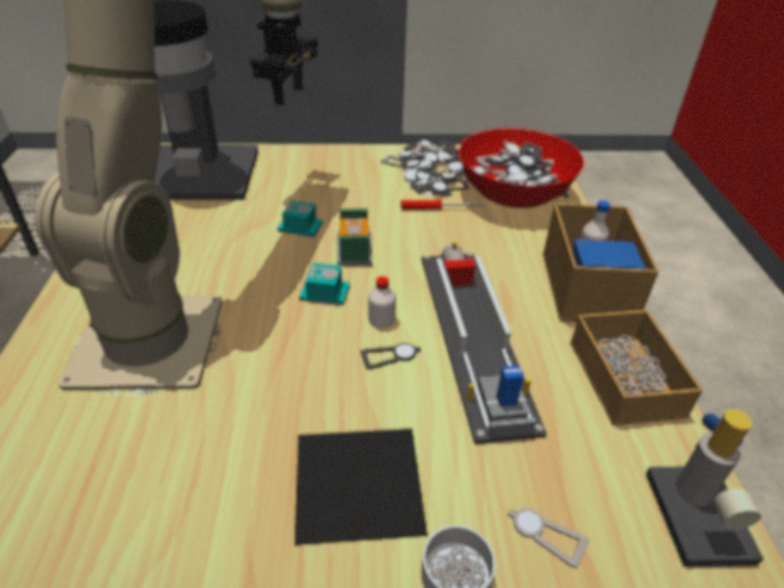

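Candidates for the pallet (pixels in the 560x420 scene picture):
- orange block between green walls, about (361,256)
- turquoise on the left, about (331,230)
- turquoise on the right, about (411,255)

By the description it is the orange one. I'll check it in a close crop and get its yaw.

Run:
```python
from h import *
A=eyes.camera("scene");B=eyes.camera("side")
a=cv2.resize(A["image"][225:285,325:435],None,fx=5,fy=5,interpolation=2);b=cv2.resize(B["image"][140:220,195:305],None,fx=5,fy=5,interpolation=2)
cv2.imwrite("pics/crop.png",np.vstack([a[:200*1],b])[:,:,::-1] if 0 else np.vstack([a,b])[:600,:,::-1])
C={}
for n,p,(x0,y0,x1,y1) in (("A",A,(330,230,400,290)),("B",B,(235,145,275,195))):
    hsv=cv2.cvtColor(p["image"],cv2.COLOR_RGB2HSV)
    g=((hsv[...,0]>45)&(hsv[...,0]<80)&(hsv[...,1]>90)).astype(np.uint8); o=((hsv[...,0]>5)&(hsv[...,0]<18)&(hsv[...,1]>150)).astype(np.uint8)
    for nm,m in(("green",g),("orange",o)):
        k=np.zeros_like(m);k[y0:y1,x0:x1]=m[y0:y1,x0:x1]
        nn,_,st,ce=cv2.connectedComponentsWithStats(k)
        for i in range(1,nn):
            if st[i,4]>25: print(n,nm,st[i],ce[i].round(1), onz(p,ce[i],.05).round(3))
for yaw in (0,):
  pass
s=r.read_state();R=Ro.from_quat(s["eef_rot"]).as_matrix();print(R.round(3))
# wrist cam mount
W=eyes.camera("wrist");c=-W["R"].T@W["t"];print("cam in tool",R.T@(c-s["ee_pos"]));print((W["R"]@R).round(3));print(W["mtx"].round(0))
```

```text
A green [338 235  15  25 172] [344.5 245.3] [0.376 0.232 0.05 ]
A green [368 251  17  27 226] [376.3 263.6] [0.379 0.34  0.05 ]
A orange [346 241  30  29 417] [358.9 256.3] [0.387 0.289 0.05 ]
B green [245 150  16   4  49] [252.3 151.8] [0.372 0.352 0.05 ]
B green [244 170  19  15 247] [253.  176.9] [0.375 0.218 0.05 ]
[[-0.936  0.351  0.   ]
 [ 0.351  0.936  0.   ]
 [ 0.     0.    -1.   ]]
cam in tool [ 0.0790574   0.00075981 -0.18466713]
[[-0.     1.    -0.   ]
 [-0.959 -0.    -0.284]
 [-0.284 -0.     0.959]]
[[331.   0. 278.]
 [  0. 331. 210.]
 [  0.   0.   1.]]
```

View pics/crop.png

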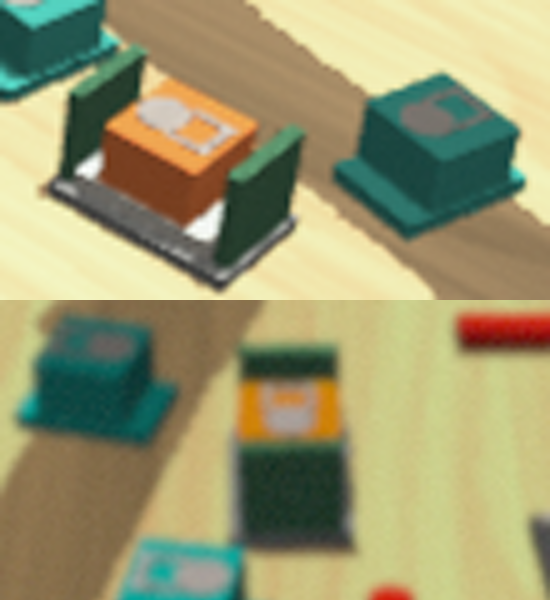

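The crop shows the orange pallet standing between the two green cradle walls, at about scene (359,256). The turquoise ones stand loose on the bench. The cradle's yaw is near 0. Next I move above it.

{"api": "play_rows", "payload": {
  "motion": [
    [-0.9,-0.8,0,0,0,0.56,100],
    [-0.9,-0.8,0,0,0,0.56,100],
    [-0.9,-0.8,0,0,0,0.56,100],
    [-0.9,-0.8,0,0,0,0.56,100],
    [-0.9,-0.8,0,0,0,0.56,100]
  ]
}}

```text
time: 2.08
ee_pos: [0.3346, 0.3685, 0.2003]
eef_rot: [0.585, 0.811, 0.0, 0.0]
ft_force: [0.2, 0.6, 0.8]
width: 0.0867
```

```bash
cat >> h.py <<'E'
def plan(x,y,z,jaw):
    "fractions for a tool-down pose at xyz, jaw axis at angle jaw (deg, mod 180)"
    s=r.read_state();R=Ro.from_quat(s["eef_rot"]).as_matrix();p=s["ee_pos"]
    best=None
    for j in (jaw,jaw+180):
        j=np.radians(j);Y=np.array([np.cos(j),np.sin(j),0]);Z=np.array([0,0,-1.]);X=np.cross(Y,Z)
        rv=Ro.from_matrix(R.T@np.c_[X,Y,Z]).as_rotvec()
        if best is None or np.linalg.norm(rv)<np.linalg.norm(best): best=rv
    print("t",round(s["time"],2),"pos",p.round(4),"jaw",np.degrees(np.arctan2(R[1,1],R[0,1])).round(2),"F",s["ft_force"].round(1),"w",round(s["width"],4),"q7",s["joint_positions"].round(2))
    print("move",(R.T@(np.array([x,y,z])-p)/.2).round(4),(best/(np.pi/2)).round(4))
E
python3 -c "
from h import *
plan(.38,.287,.15,0)"
```

```text
t 2.08 pos [0.3346 0.3685 0.2003] jaw 18.36 F [0.2 0.6 0.8] w 0.0867 q7 [-1.05  0.05  0.13  1.8  -0.01  1.3  -0.6 ]
move [-0.4583  0.087   0.2513] [ 7.00e-04 -1.00e-04  2.04e-01]
```

{"api": "play_rows", "payload": {
  "motion": [
    [-0.458,0.087,0.25,0,0,0.204,100],
    [-0.458,0.087,0.25,0,0,0.204,100],
    [-0.458,0.087,0.25,0,0,0.204,100],
    [-0.458,0.087,0.25,0,0,0.204,100]
  ]
}}

```text
time: 2.58
ee_pos: [0.378, 0.2921, 0.1501]
eef_rot: [0.702, 0.712, 0.0, -0.0]
ft_force: [0.2, 0.1, 0.5]
width: 0.0867
```

Run:
```python
from h import *
plan(.38,.287,.15,0)
W=eyes.camera("wrist");save(W,"w1.png")
hsv=cv2.cvtColor(W["image"],cv2.COLOR_RGB2HSV)
g=((hsv[...,0]>45)&(hsv[...,0]<80)&(hsv[...,1]>90)).astype(np.uint8); o=((hsv[...,0]>4)&(hsv[...,0]<18)&(hsv[...,1]>150)).astype(np.uint8)
for nm,m in(("green",g),("orange",o)):
    cs,_=cv2.findContours(m,0,2)
    for c in cs:
        if cv2.contourArea(c)>100:
            b=cv2.boxPoints(cv2.minAreaRect(c));print(nm,cv2.contourArea(c),np.array([np.r_[q,onz(W,q,.062 if nm=="orange" else .072)[:2]] for q in b]).round(3))
```

```text
t 2.58 pos [0.378  0.2921 0.1501] jaw 0.78 F [0.2 0.1 0.5] w 0.0867 q7 [-0.96  0.04  0.21  1.92 -0.01  1.19 -0.73]
move [-0.0258  0.0099  0.0006] [ 0.0002 -0.0006  0.0086]
orange 4607.0 [[2.33561e+02 1.78371e+02 3.40000e-01 3.17000e-01]
 [3.04827e+02 1.76855e+02 4.00000e-01 3.19000e-01]
 [3.06361e+02 2.48971e+02 4.03000e-01 2.55000e-01]
 [2.35095e+02 2.50487e+02 3.40000e-01 2.52000e-01]]
orange 473.0 [[3.98906e+02 3.30450e+01 4.65000e-01 4.28000e-01]
 [3.99097e+02 2.27960e+01 4.65000e-01 4.35000e-01]
 [5.17019e+02 2.50000e+01 5.52000e-01 4.35000e-01]
 [5.16827e+02 3.52490e+01 5.53000e-01 4.28000e-01]]
```

View pics/w1.png

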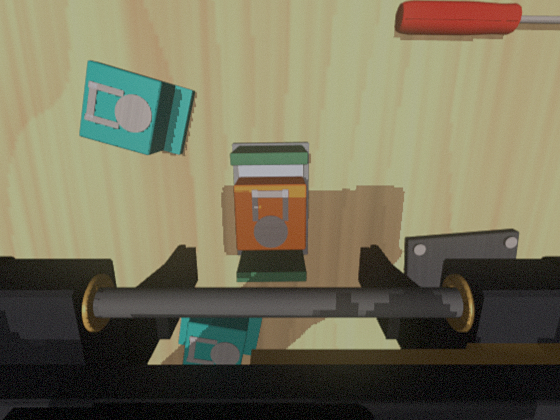

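The wrist view shows the orange block at about (270,214), between the green walls at rows ~155 and ~263, with the fingers clear either side. Its centre is about (0.372, 0.285), with yaw about 1°. I'll go down and grip across the x faces.

{"api": "play_rows", "payload": {
  "motion": [
    [-0.036,-0.025,0.2,0,0,0,100],
    [-0.036,-0.025,0.4,0,0,0,100],
    [-0.036,-0.025,0.55,0,0,0,100],
    [-0.036,-0.025,0.61,0,0,0,100],
    [-0.036,-0.025,0.61,0,0,0,100]
  ]
}}

```text
time: 3.25
ee_pos: [0.373, 0.2847, 0.0278]
eef_rot: [0.702, 0.712, -0.0, -0.0]
ft_force: [0.4, 0.1, -0.2]
width: 0.0872
```

{"api": "play_rows", "payload": {
  "motion": [
    [0,0,0,0,0,0,50],
    [0,0,0,0,0,0,50],
    [0,0,0,0,0,0,50],
    [0,0,0,0,0,0,50],
    [0,0,0,0,0,0,50]
  ],
  "squeeze": 25
}}

```text
time: 3.88
ee_pos: [0.3732, 0.2843, 0.0281]
eef_rot: [0.703, 0.711, 0.0, -0.0]
ft_force: [-3.6, -0.3, 6.3]
width: 0.0616
```

{"api": "play_rows", "payload": {
  "motion": [
    [0,0,-0.1,0,0,0,50],
    [0,0,-0.25,0,0,0,50],
    [0,0,-0.45,0,0,0,50],
    [0,0,-0.6,0,0,0,50],
    [0,0,-0.6,0,0,0,50]
  ]
}}

```text
time: 4.5
ee_pos: [0.3741, 0.2847, 0.149]
eef_rot: [0.703, 0.711, 0.002, -0.0]
ft_force: [0.5, -0.1, -4.1]
width: 0.0617
```

{"api": "play_rows", "payload": {
  "motion": [
    [-0.2,0.1,-0.05,0,0,0,50],
    [-0.4,0.2,-0.1,0,0,0,50],
    [-0.6,0.3,-0.1,0,0,0,50],
    [-0.8,0.375,-0.1,0,0,0,50],
    [-1,0.375,-0.1,0,0,0,50]
  ]
}}

```text
time: 5.12
ee_pos: [0.4504, 0.083, 0.1656]
eef_rot: [0.703, 0.711, -0.001, -0.0]
ft_force: [-0.5, 0.1, -3.6]
width: 0.0618
```

{"api": "play_rows", "payload": {
  "motion": [
    [-0.2,0,0,0,0,0,50],
    [-0.4,0,0,0,0,0,50],
    [-0.6,0,0,0,0,0,50],
    [-0.8,0,0,0,0,0,50],
    [-1,0,0,0,0,0,50]
  ]
}}

```text
time: 5.75
ee_pos: [0.4519, -0.1163, 0.1658]
eef_rot: [0.703, 0.711, -0.001, -0.001]
ft_force: [1.0, 0.2, -4.4]
width: 0.0621
```

{"api": "play_rows", "payload": {
  "motion": [
    [-0.2,-0.1,0,0,0,-0.03,50],
    [-0.4,-0.2,0,0,0,-0.06,50],
    [-0.6,-0.3,0.05,0,0,-0.067,50],
    [-0.8,-0.375,0.1,0,0,-0.067,50],
    [-0.94,-0.375,0.1,0,0,-0.067,50]
  ]
}}

```text
time: 6.38
ee_pos: [0.3776, -0.3051, 0.1455]
eef_rot: [0.665, 0.746, -0.0, -0.001]
ft_force: [1.0, 0.1, -3.4]
width: 0.0618
```

```bash
python3 -c "
from h import *
plan(.375,-.302,.05,6.5)"
```

```text
t 6.38 pos [ 0.3776 -0.3051  0.1455] jaw 6.57 F [ 1.   0.1 -3.4] w 0.0618 q7 [-0.33  0.06  0.96  1.93 -0.05  1.18  0.76]
move [ 0.0163 -0.0099  0.4774] [-0.0015 -0.0008  0.0008]
```

{"api": "play_rows", "payload": {
  "motion": [
    [0,0,0.25,0,0,0,50],
    [0,0,0.45,0,0,0,50],
    [0,0,0.56,0,0,0,50],
    [0,0,0.6,0,0,0,50],
    [0,0,0.61,0,0,0,50]
  ]
}}

```text
time: 7.0
ee_pos: [0.3797, -0.3039, 0.0251]
eef_rot: [0.665, 0.747, -0.0, -0.0]
ft_force: [0.5, -0.3, -4.4]
width: 0.0616
```

{"api": "play_rows", "payload": {
  "motion": [
    [0,0,0.006,0,0,0,50],
    [0,0,0.01,0,0,0,50],
    [0,0,0.012,0,0,0,50],
    [0,0,0.012,0,0,0,50]
  ]
}}

```text
time: 7.5
ee_pos: [0.3804, -0.3039, 0.0234]
eef_rot: [0.664, 0.747, 0.0, 0.0]
ft_force: [-0.8, 0.1, -4.3]
width: 0.0618
```

{"api": "play_rows", "payload": {
  "motion": [
    [0,0,0.005,0,0,0,50],
    [0,0,0.008,0,0,0,50],
    [0,0,0.011,0,0,0,50],
    [0,0,0.011,0,0,0,50]
  ]
}}

```text
time: 8.0
ee_pos: [0.3802, -0.3039, 0.0211]
eef_rot: [0.664, 0.747, 0.0, -0.0]
ft_force: [-1.9, 1.8, 1.8]
width: 0.0617
```

{"api": "play_rows", "payload": {
  "motion": [
    [0,0,0,0,0,0,100],
    [0,0,0,0,0,0,100],
    [0,0,0,0,0,0,100],
    [0,0,0,0,0,0,100]
  ]
}}

```text
time: 8.5
ee_pos: [0.3803, -0.304, 0.021]
eef_rot: [0.664, 0.747, 0.0, 0.0]
ft_force: [1.1, -0.3, 0.1]
width: 0.0857
```

{"api": "play_rows", "payload": {
  "motion": [
    [0,0,-0.12,0,0,0,100],
    [0,0,-0.35,0,0,0,100],
    [0,0,-0.5,0,0,0.1,100],
    [0,0,-0.6,0,0,0.2,100],
    [0,0,-0.65,0,0,0.3,100]
  ]
}}

```text
time: 9.12
ee_pos: [0.3807, -0.3041, 0.1521]
eef_rot: [0.822, 0.569, 0.001, 0.0]
ft_force: [0.5, 0.0, -0.4]
width: 0.0871
```

{"api": "play_rows", "payload": {
  "motion": [
    [0,0,0,0,0,0.1,100],
    [0,0,0,0,0,0.2,100],
    [0,0,0,0,0,0.3,100],
    [0,0,0,0,0,0.4,100],
    [0,0,0,0,0,0.5,100]
  ]
}}

```text
time: 9.75
ee_pos: [0.3802, -0.3039, 0.151]
eef_rot: [0.977, 0.211, 0.0, -0.0]
ft_force: [0.5, 1.4, -0.4]
width: 0.087
```

{"api": "play_rows", "payload": {
  "motion": [
    [0,0,0,0,0,0.1,100],
    [0,0,0,0,0,0.2,100],
    [0,0,0,0,0,0.2,100]
  ]
}}

```text
time: 10.12
ee_pos: [0.3802, -0.3039, 0.151]
eef_rot: [0.998, 0.059, 0.0, -0.0]
ft_force: [-0.4, 0.2, -0.4]
width: 0.087
```

Run:
```python
from h import *
plan(.38,-.304,.05,-83.5)
W=eyes.camera("wrist");save(W,"w2.png")
hsv=cv2.cvtColor(W["image"],cv2.COLOR_RGB2HSV)
o=((hsv[...,0]>4)&(hsv[...,0]<18)&(hsv[...,1]>150)).astype(np.uint8)
cs,_=cv2.findContours(o,0,2);c=max(cs,key=cv2.contourArea)
b=cv2.boxPoints(cv2.minAreaRect(c));print(np.array([np.r_[q,onz(W,q,.055)[:2]] for q in b]).round(3))
```

```text
t 10.12 pos [ 0.3802 -0.3039  0.151 ] jaw -83.23 F [-0.4  0.2 -0.4] w 0.087 q7 [-0.48  0.06  1.11  1.92 -0.06  1.19 -0.8 ]
move [-0.0012  0.0006  0.5049] [-0.0001 -0.0001  0.003 ]
[[ 2.47e+02  1.64e+02  4.12e-01 -2.73e-01]
 [ 3.15e+02  1.64e+02  4.19e-01 -3.30e-01]
 [ 3.15e+02  2.37e+02  3.53e-01 -3.40e-01]
 [ 2.47e+02  2.37e+02  3.46e-01 -2.79e-01]]
```

View pics/w2.png

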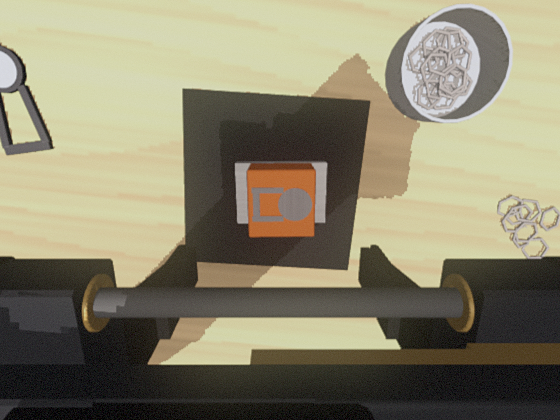

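The pallet stands level and square to the tool in the middle of the mat, with the block's centre at (281,203) px. Before taking it again I'll look straight down at the feeder with the wrist camera.

{"api": "play_rows", "payload": {
  "motion": [
    [0.15,-0.17,-0.1,0,0,0,100],
    [0.3,-0.34,-0.2,0,0,0,100],
    [0.45,-0.52,-0.25,0,0,0,100],
    [0.6,-0.7,-0.25,0,0,0,100],
    [0.75,-0.86,-0.25,0,0,0,100]
  ]
}}

```text
time: 10.8
ee_pos: [0.51, -0.1139, 0.2012]
eef_rot: [0.998, 0.061, 0.0, -0.0]
ft_force: [0.5, -0.6, 0.9]
width: 0.087
```

{"api": "play_rows", "payload": {
  "motion": [
    [0.15,-0.18,0,0,0,0,100],
    [0.3,-0.35,0,0,0,0,100],
    [0.45,-0.5,0,0,0,0,100],
    [0.45,-0.5,0,0,0,0,100],
    [0.45,-0.5,0,0,0,0,100]
  ]
}}

```text
time: 11.42
ee_pos: [0.5865, -0.0066, 0.2008]
eef_rot: [0.998, 0.059, -0.0, 0.0]
ft_force: [0.2, -0.3, 0.6]
width: 0.0867
```

Run:
```python
from h import *
plan(.59,0,.2,-83.5)
W=eyes.camera("wrist");save(W,"w3.png",s=1.4);np.savez("w3.npz",**{k:W[k] for k in("image","mtx","R","t")})
for k,z in dict(feeder=0,slide=.012,slide_handle=.112,stop=.012,mark=.012).items():
    for d in eyes.landmark_of(W,k): print(k,round(d["p"],2),np.round(d["xy"]),np.round(onz(W,d["xy"],z),4))
```

```text
t 11.43 pos [ 0.5865 -0.0066  0.2008] jaw -83.2 F [ 0.2 -0.3  0.6] w 0.0867 q7 [-0.76  0.32  0.85  1.6  -0.24  1.34 -1.32]
move [ 0.0214 -0.0308  0.0041] [0.0004 0.0004 0.0033]
feeder 0.56 [280. 171.] [ 0.5978 -0.0074  0.    ]
slide 0.89 [390. 176.] [ 0.6089 -0.1316  0.012 ]
slide_handle 0.76 [489. 199.] [ 0.6133 -0.184   0.112 ]
stop 0.65 [152. 170.] [0.5828 0.1379 0.012 ]
```

View pics/w3.png

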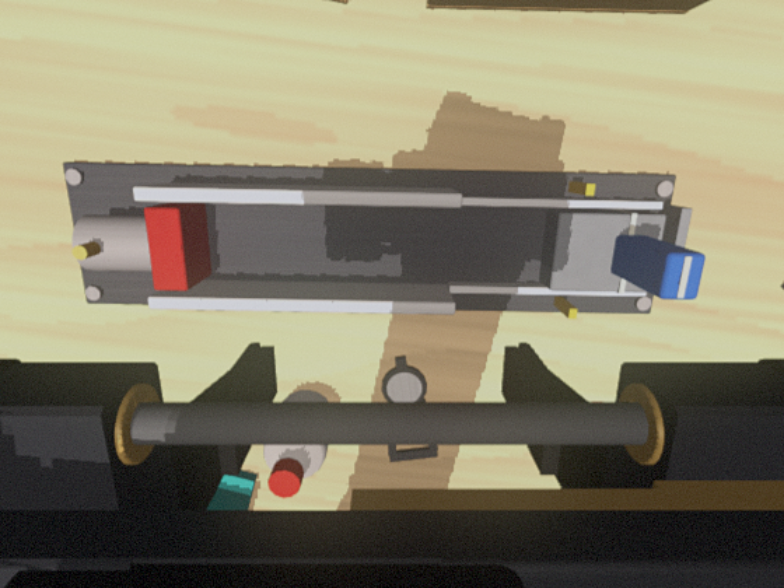

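Run:
```python
from h import *
W=dict(np.load("w3.npz"))
g=cv2.cvtColor(W["image"],cv2.COLOR_RGB2GRAY)
for c in (120,150,180,210,260,300):
    print(c,"top",list(g[126:152,c]),"bot",list(g[196:228,c]))
```

```text
120 top [np.uint8(104), np.uint8(104), np.uint8(102), np.uint8(106), np.uint8(100), np.uint8(92), np.uint8(85), np.uint8(104), np.uint8(189), np.uint8(210), np.uint8(209), np.uint8(208), np.uint8(210), np.uint8(208), np.uint8(208), np.uint8(209), np.uint8(211), np.uint8(206), np.uint8(155), np.uint8(69), np.uint8(48), np.uint8(50), np.uint8(74), np.uint8(91), np.uint8(107), np.uint8(108)] bot [np.uint8(111), np.uint8(113), np.uint8(112), np.uint8(114), np.uint8(109), np.uint8(113), np.uint8(113), np.uint8(114), np.uint8(116), np.uint8(113), np.uint8(108), np.uint8(93), np.uint8(96), np.uint8(96), np.uint8(98), np.uint8(104), np.uint8(178), np.uint8(208), np.uint8(210), np.uint8(210), np.uint8(209), np.uint8(207), np.uint8(208), np.uint8(210), np.uint8(201), np.uint8(198), np.uint8(202), np.uint8(201), np.uint8(201), np.uint8(200), np.uint8(199), np.uint8(196)]
150 top [np.uint8(87), np.uint8(73), np.uint8(72), np.uint8(79), np.uint8(78), np.uint8(93), np.uint8(85), np.uint8(96), np.uint8(154), np.uint8(202), np.uint8(208), np.uint8(208), np.uint8(208), np.uint8(208), np.uint8(208), n
[... 3345 characters left out ...]
np.uint8(89), np.uint8(117), np.uint8(143), np.uint8(163), np.uint8(165), np.uint8(164), np.uint8(162), np.uint8(159), np.uint8(158), np.uint8(157), np.uint8(149), np.uint8(107), np.uint8(76), np.uint8(68), np.uint8(63), np.uint8(74)] bot [np.uint8(67), np.uint8(70), np.uint8(67), np.uint8(63), np.uint8(67), np.uint8(69), np.uint8(78), np.uint8(82), np.uint8(89), np.uint8(87), np.uint8(93), np.uint8(92), np.uint8(86), np.uint8(91), np.uint8(95), np.uint8(91), np.uint8(92), np.uint8(87), np.uint8(89), np.uint8(114), np.uint8(145), np.uint8(159), np.uint8(164), np.uint8(161), np.uint8(156), np.uint8(155), np.uint8(155), np.uint8(145), np.uint8(140), np.uint8(144), np.uint8(142), np.uint8(143)]
```

Run:
```python
from h import *
W=dict(np.load("w3.npz"))
c=[120,150,180,210,260,300]
T=[144.1,144.2,145.0,145.4,146.1,146.8];B=[211.8,212.25,212.8,213.4,214.3,215.3]
a=np.array([onz(W,(u,v),.064)[:2] for u,v in zip(c,T)]);b=np.array([onz(W,(u,v),.064)[:2] for u,v in zip(c,B)])
fa=np.polyfit(a[:,1],a[:,0],1);fb=np.polyfit(b[:,1],b[:,0],1)
print("yaw",-np.degrees(np.arctan([fa[0],fb[0]])),"gap",(fa[1]-fb[1])*np.cos(np.arctan(fa[0])), "mid slope,x0",(fa+fb)/2)
m=(fa+fb)/2;th=-np.arctan(m[0]);X=np.array([np.cos(th),np.sin(th)]);Y=np.array([-np.sin(th),np.cos(th)])
o=np.array([m[1],0])
q=lambda u,v,z:((onz(W,(u,v),z)[:2]-o)@X*1e3,(onz(W,(u,v),z)[:2]-o)@Y*1e3)
for n,u,v,z in [("wall end- +x",461,203,.064),("wall end- -x",454,308,.064),("wall end+ +x",134,190,.064),("wall end+ -x",150,303,.064),
 ("plate",65,163,.012),("plate",675,176,.012),("plate",650,313,.012),("plate",88,303,.012),
 ("post+top",590,189,.046),("post-top",572,313,.046),("stripe",634,215,.042),("stripe",620,290,.042),("handle stripe",685,277,.112),
 ("slide front top",565,214,.042),("slide front top",553,290,.042),("stop top edge",178,205,.062),("stop",208,207,.062),("stop",183,289,.062),("stopbase",212,250,.012)]: print(n,np.round(q(u/1.4,v/1.4,z),1))
```

```text
yaw [5.88727502 5.59874505] gap 0.0685400317406348 mid slope,x0 [-0.10057212  0.59711279]
wall end- +x [ 36.5 -53. ]
wall end- -x [-39.1 -52.6]
wall end+ +x [ 41.2 169.2]
wall end+ -x [-39.2 168.7]
plate [ 56.7 247.6]
plate [  55.4 -227.1]
plate [ -57.7 -227.7]
plate [-57.2 248.8]
post+top [  46.4 -147.6]
post-top [ -47.4 -146.9]
stripe [  28.  -184.3]
stripe [ -29.4 -183.2]
handle stripe [  -1.  -184.7]
slide front top [  27.9 -133.4]
slide front top [ -30.3 -131.5]
stop top edge [ 31.5 141.4]
stop [ 30.5 120.9]
stop [-28.7 144.5]
stopbase [ -9.8 140. ]
```

The wrist view shows the whole feeder (pixels in the 784x588 picture):
- walls in line
- red stop at about (178,247)
- slide drawn back, handle at (685,277)
- posts at (590,189) and (572,313), ahead of the stripe

The fitted yaw is 5.75° and the gap measures 68.5 mm. Now I go back for the pallet.

```bash
python3 -c "
from h import *
plan(.3803,-.304,.151,-83.3)"
```

```text
t 11.72 pos [ 0.5866 -0.0063  0.2013] jaw -83.32 F [-0.6  0.8 -0.4] w 0.0868 q7 [-0.76  0.31  0.85  1.6  -0.24  1.34 -1.32]
move [-1.1979  1.3586  0.2501] [-0.0004 -0.0003 -0.0002]
```

{"api": "play_rows", "payload": {
  "motion": [
    [-0.16,0.18,0,0,0,0,100],
    [-0.32,0.36,0,0,0,0,100],
    [-0.48,0.54,0,0,0,0,100],
    [-0.64,0.72,0,0,0,0,100],
    [-0.8,0.9,0,0,0,0,100]
  ]
}}

```text
time: 12.35
ee_pos: [0.4478, -0.2045, 0.2011]
eef_rot: [0.998, 0.059, 0.0, -0.0]
ft_force: [0.1, 0.6, 1.3]
width: 0.0871
```

{"api": "play_rows", "payload": {
  "motion": [
    [-0.16,0.18,0.06,0,0,0,100],
    [-0.3,0.36,0.12,0,0,0,100],
    [-0.4,0.46,0.25,0,0,0,100],
    [-0.4,0.46,0.25,0,0,0,100]
  ]
}}

```text
time: 12.85
ee_pos: [0.3777, -0.3052, 0.1499]
eef_rot: [0.998, 0.056, -0.001, -0.001]
ft_force: [0.8, 0.2, 0.4]
width: 0.0871
```

```bash
python3 -c "
from h import *
plan(.3803,-.304,.021,-83.3)"
```

```text
t 12.85 pos [ 0.3777 -0.3052  0.1499] jaw -83.54 F [0.8 0.2 0.4] w 0.0871 q7 [-0.5   0.06  1.15  1.93 -0.06  1.19 -0.79]
move [ 0.015  -0.0036  0.6443] [-0.0008  0.0012 -0.0026]
```

{"api": "play_rows", "payload": {
  "motion": [
    [0,0,0,0,0,0,100],
    [0,0,0.25,0,0,0,100],
    [0,0,0.48,0,0,0,100],
    [0,0,0.6,0,0,0,100],
    [0,0,0.65,0,0,0,100]
  ]
}}

```text
time: 13.48
ee_pos: [0.3808, -0.3029, 0.0203]
eef_rot: [0.998, 0.059, -0.001, -0.0]
ft_force: [-0.1, 0.7, 0.7]
width: 0.0871
```

```bash
python3 -c "
from h import *
plan(.3803,-.304,.021,-83.3)"
```

```text
t 13.47 pos [ 0.3808 -0.3029  0.0203] jaw -83.18 F [-0.1  0.7  0.7] w 0.0871 q7 [-0.31  0.36  1.03  2.05 -0.38  0.94 -0.54]
move [-0.0029  0.005  -0.0034] [-0.0004  0.0007  0.0013]
```

{"api": "play_rows", "payload": {
  "motion": [
    [0,0,0,0,0,0,50],
    [0,0,0,0,0,0,50],
    [0,0,0,0,0,0,50],
    [0,0,0,0,0,0,50],
    [0,0,0,0,0,0,50]
  ],
  "squeeze": 30
}}

```text
time: 14.1
ee_pos: [0.381, -0.3045, 0.0218]
eef_rot: [0.998, 0.059, 0.001, 0.0]
ft_force: [-0.2, 0.5, 7.1]
width: 0.0594
```

{"api": "play_rows", "payload": {
  "motion": [
    [0,0,-0.1,0,0,0,50],
    [0,0,-0.3,0,0,0,50],
    [0,0,-0.5,0,0,0,50],
    [0,0,-0.7,0,0,0,50],
    [0,0,-0.75,0,0,0,50]
  ]
}}

```text
time: 14.72
ee_pos: [0.381, -0.304, 0.1723]
eef_rot: [0.998, 0.059, 0.002, -0.0]
ft_force: [0.5, 0.7, -5.1]
width: 0.0595
```

```bash
python3 -c "
from h import *
plan(.5945,.0259,.16,-84.25)"
```

```text
t 14.72 pos [ 0.381  -0.304   0.1723] jaw -83.26 F [ 0.5  0.7 -5.1] w 0.0595 q7 [-0.6   0.02  1.22  1.9  -0.02  1.24 -0.83]
move [ 1.2535 -1.5127  0.0665] [-0.0004 -0.002   0.011 ]
```

{"api": "play_rows", "payload": {
  "motion": [
    [0.16,-0.18,0,0,0,0,50],
    [0.32,-0.36,0,0,0,0,50],
    [0.48,-0.54,0,0,0,0,50],
    [0.64,-0.72,0,0,0,0.006,50],
    [0.8,-0.9,0,0,0,0.011,50]
  ]
}}

```text
time: 15.35
ee_pos: [0.518, -0.1046, 0.1692]
eef_rot: [0.999, 0.05, -0.001, -0.0]
ft_force: [0.5, -0.1, -3.3]
width: 0.0597
```

{"api": "play_rows", "payload": {
  "motion": [
    [0.12,-0.16,0,0,0,0,50],
    [0.26,-0.34,0,0,0,0,50],
    [0.38,-0.5,0,0,0,0,50],
    [0.444,-0.6,0,0,0,0,50],
    [0.444,-0.6,0,0,0,0,50]
  ]
}}

```text
time: 15.98
ee_pos: [0.5942, 0.0234, 0.1695]
eef_rot: [0.999, 0.051, -0.001, 0.0]
ft_force: [0.1, -0.1, -3.6]
width: 0.0597
```

{"api": "play_rows", "payload": {
  "motion": [
    [0,0,0.2,0,0,0,50],
    [0,0,0.3,0,0,0,50],
    [0,0,0.35,0,0,0,50],
    [0,0,0.35,0,0,0,50]
  ]
}}

```text
time: 16.48
ee_pos: [0.5943, 0.0214, 0.101]
eef_rot: [0.999, 0.05, -0.0, 0.0]
ft_force: [-0.6, -0.3, -3.7]
width: 0.0594
```

Run:
```python
from h import *
plan(.5945,.0259,.095,-84.25)
A=eyes.camera("scene");B=eyes.camera("side")
cv2.imwrite("pics/ins.png",np.vstack([cv2.resize(A["image"][200:310,140:340],None,fx=3,fy=3)[:300],cv2.resize(B["image"][160:260,250:450],None,fx=3,fy=3)])[:,:,::-1])
```

```text
t 16.48 pos [0.5943 0.0214 0.101 ] jaw -84.31 F [-0.6 -0.3 -3.7] w 0.0594 q7 [-0.81  0.46  0.89  1.7  -0.38  1.17 -1.28]
move [ 0.0031 -0.0225  0.0301] [ 0.      0.0003 -0.0007]
```

View pics/ins.png

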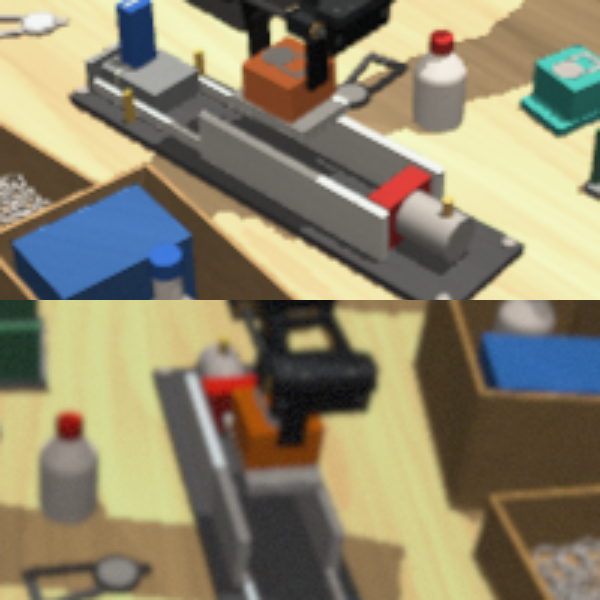

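The block hangs over the channel, level and in line with the walls, with both opener and glue bottle clear. I lower it in stages and watch the forces.

{"api": "play_rows", "payload": {
  "motion": [
    [0.003,0,0.06,0,0,0,50],
    [0.003,0,0.1,0,0,0,50],
    [0.003,0,0.14,0,0,0,50],
    [0.003,0,0.18,0,0,0,50]
  ]
}}

```text
time: 17.08
ee_pos: [0.595, 0.0219, 0.0644]
eef_rot: [0.999, 0.05, -0.0, 0.0]
ft_force: [-0.1, -0.1, -4.0]
width: 0.0596
```

{"api": "play_rows", "payload": {
  "motion": [
    [0,0,0.06,0,0,0,50],
    [0,0,0.11,0,0,0,50],
    [0,0,0.15,0,0,0,50],
    [0,0,0.162,0,0,0,50],
    [0,0,0.165,0,0,0,50]
  ]
}}

```text
time: 17.7
ee_pos: [0.5952, 0.0218, 0.0321]
eef_rot: [0.999, 0.05, 0.0, -0.0]
ft_force: [-0.5, 0.8, -4.3]
width: 0.0598
```

{"api": "play_rows", "payload": {
  "motion": [
    [0,0,0.004,0,0,0,50],
    [0,0,0.008,0,0,0,50],
    [0,0,0.011,0,0,0,50],
    [0,0,0.011,0,0,0,50]
  ]
}}

```text
time: 18.2
ee_pos: [0.5954, 0.022, 0.0309]
eef_rot: [0.999, 0.05, 0.0, -0.0]
ft_force: [-5.8, 0.9, 6.9]
width: 0.0596
```

{"api": "play_rows", "payload": {
  "motion": [
    [0,0,0,0,0,0,100],
    [0,0,0,0,0,0,100],
    [0,0,0,0,0,0,100],
    [0,0,0,0,0,0,100]
  ]
}}

```text
time: 18.7
ee_pos: [0.5951, 0.0219, 0.0298]
eef_rot: [0.999, 0.05, 0.0, -0.0]
ft_force: [0.2, 1.0, -0.2]
width: 0.0851
```

{"api": "play_rows", "payload": {
  "motion": [
    [0,0,-0.12,0,0,0,100],
    [0,0,-0.35,0,0,0,100],
    [0,0,-0.6,0,0,0,100],
    [0,0.1,-0.65,0,0,0,100],
    [0,0.2,-0.65,0,0,0,100]
  ]
}}

```text
time: 19.32
ee_pos: [0.5993, -0.019, 0.1599]
eef_rot: [0.999, 0.05, 0.0, -0.0]
ft_force: [-0.5, -1.0, -0.6]
width: 0.0873
```

{"api": "play_rows", "payload": {
  "motion": [
    [0,0.2,0,0,0,0,100],
    [0,0.4,0,0,0,0,100],
    [0,0.6,0,0,0,0,100],
    [0,0.7,0,0,0,0,100],
    [0,0.7,0,0,0,0,100]
  ]
}}

```text
time: 19.95
ee_pos: [0.6115, -0.1602, 0.1581]
eef_rot: [0.999, 0.048, -0.001, 0.0]
ft_force: [-0.3, 0.4, -0.8]
width: 0.0871
```

Run:
```python
from h import *
plan(.6150,-.1835,.075,-84.25)
W=eyes.camera("wrist");save(W,"w4.png");A=eyes.camera("scene")
for p in(W,A):
  for k,z in dict(slide_handle=.112,pallet=.012).items():
    for d in eyes.landmark_of(p,k): print(k,round(d["p"],2),np.round(d["xy"]),np.round(onz(p,d["xy"],z),4))
```

```text
t 19.95 pos [ 0.6115 -0.1602  0.1581] jaw -84.54 F [-0.3  0.4 -0.8] w 0.0871 q7 [-0.49  0.51  0.93  1.53 -0.41  1.31 -0.99]
move [0.0073 0.1172 0.4158] [ 0.0003  0.0017 -0.0032]
slide_handle 0.68 [311. 223.] [ 0.6129 -0.1836  0.112 ]
pallet 0.98 [ 99. 188.] [0.5965 0.0225 0.012 ]
slide_handle 0.82 [189. 205.] [ 0.6208 -0.1495  0.112 ]
slide_handle 0.56 [263. 230.] [0.5513 0.0858 0.112 ]
pallet 0.84 [237. 252.] [0.5805 0.0102 0.012 ]
pallet 0.71 [331. 234.] [0.3198 0.1415 0.012 ]
pallet 0.57 [411. 259.] [0.2484 0.3724 0.012 ]
```

View pics/w4.png

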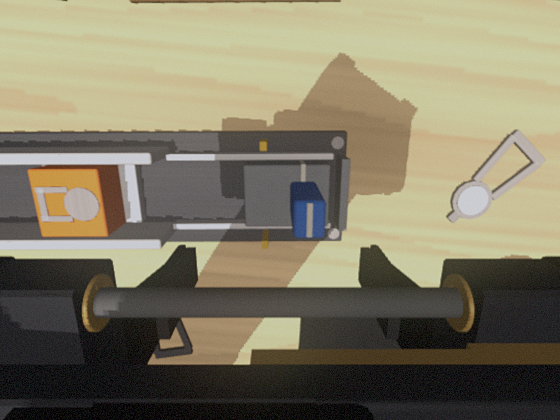

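The pallet sits in the channel at about (80,200) px, level with the walls. The handle is at (310,215). I grip it across y.

{"api": "play_rows", "payload": {
  "motion": [
    [0.004,0.08,0,0,0,-0.002,100],
    [0.004,0.117,0.05,0,0,-0.002,100],
    [0.004,0.117,0.2,0,0,-0.002,100],
    [0.004,0.117,0.35,0,0,-0.002,100],
    [0.004,0.117,0.41,0,0,-0.002,100]
  ]
}}

```text
time: 20.88
ee_pos: [0.615, -0.1807, 0.0757]
eef_rot: [0.999, 0.051, -0.001, -0.0]
ft_force: [-0.5, -0.1, 0.7]
width: 0.0871
```

{"api": "play_rows", "payload": {
  "motion": [
    [0,0,0,0,0,0,60],
    [0,0,0,0,0,0,30],
    [0,0,0,0,0,0,15],
    [0,0,0,0,0,0,15],
    [0,0,0,0,0,0,15]
  ],
  "squeeze": 25
}}

```text
time: 21.5
ee_pos: [0.6163, -0.1804, 0.0781]
eef_rot: [0.999, 0.052, 0.0, -0.0]
ft_force: [0.8, -0.2, -0.4]
width: 0.045
```

```bash
python3 -c "
from h import *
plan(.5970,.0,.077,-84.25)"
```

```text
t 21.5 pos [ 0.6163 -0.1804  0.0781] jaw -84.09 F [ 0.8 -0.2 -0.4] w 0.045 q7 [-0.41  0.6   0.87  1.59 -0.48  1.18 -0.91]
move [-0.0032 -0.9072  0.0055] [-0.0001 -0.0003  0.0017]
```

{"api": "play_rows", "payload": {
  "motion": [
    [0,0,0,0,0,0,15],
    [0,0,0,0,0,0,15],
    [0,0,0,0,0,0,15],
    [0,0,0,0,0,0,15]
  ]
}}

```text
time: 22.0
ee_pos: [0.6162, -0.1809, 0.0779]
eef_rot: [0.999, 0.051, 0.0, 0.0]
ft_force: [1.0, -2.9, -0.5]
width: 0.0235
```

{"api": "play_rows", "payload": {
  "motion": [
    [0,-0.06,0,0,0,0,15],
    [0,-0.15,0,0,0,0,15],
    [0,-0.26,0,0,0,0,15],
    [0,-0.37,0,0,0,0,15],
    [0,-0.45,0,0,0,0,15]
  ]
}}

```text
time: 22.62
ee_pos: [0.6071, -0.0894, 0.0779]
eef_rot: [0.999, 0.052, 0.0, -0.0]
ft_force: [5.5, -3.1, -4.3]
width: 0.0236
```

{"api": "play_rows", "payload": {
  "motion": [
    [0,-0.03,0,0,0,0,15],
    [0,-0.06,0,0,0,0,15],
    [-0.001,-0.1,0,0,0,0,15],
    [-0.001,-0.15,0,0,0,0,15],
    [-0.001,-0.2,0,0,0,0,15]
  ]
}}

```text
time: 23.25
ee_pos: [0.6034, -0.0522, 0.0779]
eef_rot: [0.999, 0.051, 0.001, 0.001]
ft_force: [8.1, -3.6, -7.3]
width: 0.0238
```

{"api": "play_rows", "payload": {
  "motion": [
    [0,-0.05,0,0,0,0,15],
    [0,-0.09,0,0,0,0,15],
    [0,-0.13,0,0,0,0,15],
    [0,-0.16,0,0,0,0,15],
    [0,-0.18,0,0,0,0,15]
  ]
}}

```text
time: 23.88
ee_pos: [0.5998, -0.0163, 0.0779]
eef_rot: [0.999, 0.051, 0.001, 0.001]
ft_force: [7.5, -4.2, -6.5]
width: 0.0235
```

{"api": "play_rows", "payload": {
  "motion": [
    [0.003,-0.01,0,0,0,0,15],
    [0.004,-0.02,0,0,0,0,15],
    [0.004,-0.03,0,0,0,0,15],
    [0.004,-0.035,0,0,0,0,15]
  ]
}}

```text
time: 24.38
ee_pos: [0.5991, -0.0099, 0.0779]
eef_rot: [0.999, 0.051, 0.0, 0.001]
ft_force: [4.6, -4.4, -3.3]
width: 0.0236
```

{"api": "play_rows", "payload": {
  "motion": [
    [0,-0.005,0,0,0,0,15],
    [0,-0.01,0,0,0,0,15],
    [0,-0.015,0,0,0,0,15],
    [0,-0.015,0,0,0,0,15]
  ]
}}

```text
time: 24.88
ee_pos: [0.5988, -0.0068, 0.0779]
eef_rot: [0.999, 0.051, 0.0, 0.001]
ft_force: [3.8, -3.3, -3.2]
width: 0.0233
```

{"api": "play_rows", "payload": {
  "motion": [
    [0,-0.005,0,0,0,0,15],
    [0,-0.01,0,0,0,0,15],
    [0,-0.01,0,0,0,0,15]
  ]
}}

```text
time: 25.25
ee_pos: [0.5987, -0.0048, 0.0779]
eef_rot: [0.999, 0.051, 0.0, 0.001]
ft_force: [4.4, -3.3, -2.4]
width: 0.0241
```

{"api": "play_rows", "payload": {
  "motion": [
    [0,-0.005,0,0,0,0,15],
    [0,-0.01,0,0,0,0,15],
    [0,-0.01,0,0,0,0,15]
  ]
}}

```text
time: 25.62
ee_pos: [0.5986, -0.0041, 0.0779]
eef_rot: [0.999, 0.05, 0.0, 0.001]
ft_force: [5.1, -7.0, -4.4]
width: 0.0239
```

{"api": "play_rows", "payload": {
  "motion": [
    [0,-0.004,0,0,0,0,15],
    [0,-0.006,0,0,0,0,15],
    [0,-0.006,0,0,0,0,15]
  ]
}}

```text
time: 26.0
ee_pos: [0.5986, -0.0041, 0.0779]
eef_rot: [0.999, 0.05, 0.001, 0.002]
ft_force: [6.7, -11.1, -6.1]
width: 0.0236
```

{"api": "play_rows", "payload": {
  "motion": [
    [0.002,-0.004,0,0,0,0,15],
    [0.003,-0.008,0,0,0,0,15],
    [0.003,-0.012,0,0,0,0,15],
    [0.003,-0.012,0,0,0,0,15]
  ],
  "squeeze": 40
}}

```text
time: 26.5
ee_pos: [0.5986, -0.0041, 0.0779]
eef_rot: [0.999, 0.049, 0.0, 0.003]
ft_force: [5.9, -17.3, -6.5]
width: 0.0232
```

{"api": "play_rows", "payload": {
  "motion": [
    [0,-0.003,0,0,0,0,15],
    [0,-0.005,0,0,0,0,15],
    [0,-0.005,0,0,0,0,15],
    [0,-0.005,0,0,0,0,15],
    [0,-0.005,0,0,0,0,15]
  ]
}}

```text
time: 27.12
ee_pos: [0.5986, -0.0041, 0.0779]
eef_rot: [0.999, 0.048, 0.001, 0.004]
ft_force: [6.4, -19.9, -6.7]
width: 0.0238
```

{"api": "play_rows", "payload": {
  "motion": [
    [0,0,0,0,0,0,15],
    [0,0,0,0,0,0,15],
    [0,0,0,0,0,0,15],
    [0,0,0,0,0,0,15],
    [0,0,0,0,0,0,15]
  ]
}}

```text
time: 27.75
ee_pos: [0.5986, -0.0041, 0.0779]
eef_rot: [0.999, 0.048, 0.001, 0.004]
ft_force: [6.7, -19.2, -7.4]
width: 0.0234
```

Run:
```python
from h import *
plan(.5987,-.0041,.0779,-84.25)
W=dict(np.load("w3.npz"));
# mark & handle along feeder Y from both wrist views are 37 mm apart; refine from w4
th=np.radians(5.743);Y=np.array([-np.sin(th),np.cos(th)]);o=np.array([.59711,0])
for u,v,z in ((590/1.4,189/1.4,.046),(572/1.4,313/1.4,.046),(634/1.4,215/1.4,.042),(620/1.4,290/1.4,.042)): print(((onz(W,(u,v),z)[:2]-o)@Y*1e3).round(1))
s=r.read_state();print("tcp along Y now",((s["ee_pos"][:2]-o)@Y*1e3).round(1))
```

```text
t 27.75 pos [ 0.5986 -0.0041  0.0779] jaw -84.44 F [  6.7 -19.2  -7.4] w 0.0234 q7 [-0.77  0.5   0.9   1.72 -0.42  1.13 -1.22]
move [0.0006 0.0001 0.0001] [ 0.005  -0.0005 -0.0021]
-147.6
-146.9
-184.3
-183.2
tcp along Y now -4.2
```

{"api": "play_rows", "payload": {
  "motion": [
    [0,0.04,0,0,0,0,15],
    [0,0.12,0,0,0,0,15],
    [0,0.22,0,0,0,0,15],
    [0,0.32,0,0,0,0,15],
    [0,0.42,0,0,0,0,15]
  ],
  "squeeze": 25
}}

```text
time: 28.38
ee_pos: [0.6063, -0.0805, 0.0778]
eef_rot: [0.999, 0.052, -0.001, -0.001]
ft_force: [-4.1, 2.0, 4.2]
width: 0.024
```

{"api": "play_rows", "payload": {
  "motion": [
    [0,0.08,0,0,0,0,15],
    [0,0.16,0,0,0,0,15],
    [0,0.22,0,0,0,0,15],
    [0,0.25,0,0,0,0,15],
    [0,0.25,0,0,0,0,15]
  ]
}}

```text
time: 29.0
ee_pos: [0.6114, -0.1316, 0.0778]
eef_rot: [0.999, 0.051, -0.001, 0.0]
ft_force: [-5.6, -3.6, 4.1]
width: 0.0236
```

Run:
```python
from h import *
plan(.61170,-.1447,.0779,-84.25)
W=eyes.camera("wrist");B=eyes.camera("side");A=eyes.camera("scene")
a=cv2.resize(W["image"][100:260],None,fx=1.3,fy=1.3);b=cv2.resize(B["image"][220:320,290:440],None,fx=2.4,fy=2.4);c=cv2.resize(A["image"][200:300,140:290],None,fx=2.4,fy=2.4)
im=np.zeros((208+240,728,3),np.uint8);im[:208]=a;im[208:,:360]=b;im[208:,365:725]=c
cv2.imwrite("pics/mk.png",im[:,:,::-1])
```

```text
t 29.0 pos [ 0.6114 -0.1316  0.0778] jaw -84.18 F [-5.6 -3.6  4.1] w 0.0236 q7 [-0.51  0.56  0.88  1.64 -0.46  1.16 -0.99]
move [-0.0051  0.0652 -0.0004] [0.0006 0.0008 0.0007]
```

View pics/mk.png

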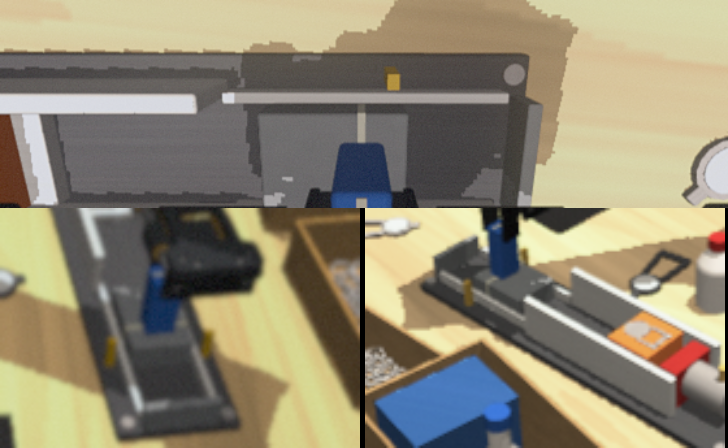

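Run:
```python
from h import *
W=eyes.camera("wrist");plan(.6117,-.1447,.0779,-84.25)
th=np.radians(5.743);X=np.array([np.cos(th),np.sin(th)]);Y=np.array([-np.sin(th),np.cos(th)]);o=np.array([.59711,0])
hsv=cv2.cvtColor(W["image"],cv2.COLOR_RGB2HSV)
m=((hsv[...,0]>15)&(hsv[...,0]<30)&(hsv[...,1]>150)&(hsv[...,2]>60)).astype(np.uint8);m[:140]=0;m[185:]=0;m[:,:270]=0;m[:,330:]=0
n,_,st,ce=cv2.connectedComponentsWithStats(m);print(st[1:],ce[1:].round(1))
g=W["image"].sum(2)//3
for row in (189,195,201): print(row,list(map(int,g[row,268:290])))
f=lambda u,v,z:((onz(W,(u,v),z)[:2]-o)@np.c_[X,Y]*1e3).round(1)
print("post", f(393/1.3-.5,100+81/1.3,.046),"stripe",f(361/1.3-.5,100+125/1.3,.042))
```

```text
t 29.2 pos [ 0.6114 -0.1315  0.0778] jaw -84.17 F [-5.2 -3.3  4.9] w 0.0237 q7 [-0.51  0.56  0.88  1.64 -0.46  1.16 -0.99]
move [-0.0052  0.0657 -0.0003] [0.0008 0.0008 0.0009]
[[297 152   8   3  11]
 [297 155   1   1   1]
 [297 155  10  14 115]] [[300.4 152.7]
 [297.  155. ]
 [301.9 162.2]]
189 [108, 107, 110, 109, 105, 101, 106, 158, 160, 163, 161, 163, 157, 120, 104, 105, 103, 107, 109, 107, 105, 103]
195 [110, 112, 111, 112, 110, 106, 111, 159, 161, 165, 161, 160, 153, 121, 106, 108, 109, 115, 110, 111, 111, 111]
201 [112, 109, 108, 109, 109, 108, 110, 154, 163, 159, 160, 164, 149, 116, 109, 110, 110, 114, 113, 113, 113, 108]
post [  46.8 -146.9] stripe [  23.  -130.9]
```

{"api": "play_rows", "payload": {
  "motion": [
    [-0.002,0.03,0,0,0,0,15],
    [-0.004,0.06,0,0,0,0,15],
    [-0.004,0.08,0,0,0,0,15],
    [-0.004,0.08,0,0,0,0,15]
  ]
}}

```text
time: 29.7
ee_pos: [0.6129, -0.1466, 0.0778]
eef_rot: [0.999, 0.051, -0.0, 0.0]
ft_force: [-3.6, -0.9, 3.0]
width: 0.024
```

Run:
```python
from h import *
W=eyes.camera("wrist");plan(.6117,-.1477,.0779,-84.25)
hsv=cv2.cvtColor(W["image"],cv2.COLOR_RGB2HSV)
m=((hsv[...,0]>15)&(hsv[...,0]<30)&(hsv[...,1]>150)&(hsv[...,2]>60)).astype(np.uint8);m[:140]=0;m[185:]=0;m[:,:240]=0;m[:,330:]=0
n,_,st,ce=cv2.connectedComponentsWithStats(m);print(st[1:],ce[1:].round(1))
g=W["image"].sum(2)//3
for row in (189,201): print(row,list(map(int,g[row,268:290])))
```

```text
t 29.75 pos [ 0.6129 -0.1465  0.0778] jaw -84.12 F [-4.5 -0.4  3.6] w 0.0233 q7 [-0.48  0.57  0.88  1.63 -0.47  1.17 -0.96]
move [-0.0064  0.0052 -0.0005] [0.0004 0.0001 0.0014]
[[278 152   1   1   1]
 [282 152   1   1   1]
 [275 155   9  14 103]
 [280 154   1   1   1]] [[278.  152. ]
 [282.  152. ]
 [279.3 162.4]
 [280.  154. ]]
189 [106, 105, 104, 104, 106, 108, 104, 161, 162, 160, 164, 163, 163, 123, 101, 109, 107, 105, 110, 104, 108, 109]
201 [109, 111, 111, 111, 113, 107, 110, 159, 164, 160, 160, 162, 154, 121, 110, 109, 110, 109, 110, 108, 108, 110]
```

{"api": "play_rows", "payload": {
  "motion": [
    [0,0.004,0,0,0,0,30],
    [0,0.004,0,0,0,0,60],
    [0,0.004,0,0,0,0,100],
    [0,0.004,0,0,0,0,100],
    [0,0.004,0,0,0,0,100]
  ]
}}

```text
time: 30.38
ee_pos: [0.6131, -0.1467, 0.0778]
eef_rot: [0.999, 0.052, 0.0, -0.0]
ft_force: [-1.1, -0.4, -0.5]
width: 0.0584
```

{"api": "play_rows", "payload": {
  "motion": [
    [0,0,0,0,0,0,100],
    [0,0,-0.1,0,0,0,100],
    [0,0,-0.3,0,0,0,100],
    [0,0,-0.5,0,0,0,100],
    [0,0,-0.6,0,0,0,100]
  ]
}}

```text
time: 31.0
ee_pos: [0.6139, -0.1475, 0.2013]
eef_rot: [0.999, 0.051, 0.002, 0.0]
ft_force: [0.6, -0.3, -0.4]
width: 0.0868
```

Run:
```python
from h import *
plan(.6117,-.1477,.2,-84.25)
W=eyes.camera("wrist");B=eyes.camera("side");A=eyes.camera("scene")
b=cv2.resize(B["image"][160:330,250:450],None,fx=1.9,fy=1.9);c=cv2.resize(A["image"][190:300,130:320],None,fx=2,fy=2)
im=np.zeros((600,765,3),np.uint8);im[:275,:]=cv2.resize(W["image"][100:301],(765,275));im[277:600,:380]=b;im[277:497,384:764]=c
cv2.imwrite("pics/end.png",im[:,:,::-1])
```

```text
t 31.0 pos [ 0.6139 -0.1475  0.2013] jaw -84.12 F [ 0.6 -0.3 -0.4] w 0.0868 q7 [-0.52  0.47  0.95  1.48 -0.38  1.38 -1.02]
move [-0.011   0.0001  0.0064] [ 0.0005 -0.0023  0.0014]
```

View pics/end.png

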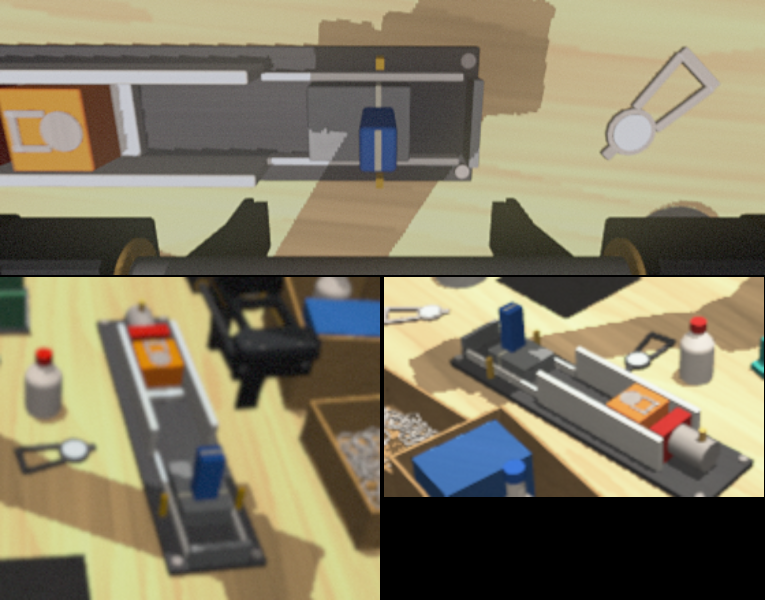

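The white stripe and both post tops lie in one line, at about columns 378 and 380 of the wrist strip. The pallet is level against the red stop, and the gripper is clear. I'm handing in.

```bash
python3 -c "
from h import *
print(job.close_job())"
```

```text
the job is handed in; nothing more can be done
None
```

The job is done and handed in at about 31 s of the 72 s allowed; no verdict was reported.

- **Moves:** I took the orange pallet from the cradle by its x faces and set it level on the mat. I let go, took it again a quarter turn round by its y faces, and lowered it into the channel.
- **Push:** I pushed with the blue handle until the pallet stopped moving against the red stop. I held about 19–20 N there for roughly a second, then drew the slide back to the posts and let go.
- **Last checks:** Before letting go, the stripe was about 1 mm from the posts' line (6 mm allowed). The last pictures show it still in line, the pallet level against the stop, and nothing else on the feeder or close by it disturbed. The gripper was open and well clear, with the wrist force near zero.
- **Disagreement:** The first far wrist view put the posts' place about 3 mm off the later close view. I followed the close view and confirmed it after the move.
- **Not measured:** I judged the pallet's contact with the stop by the force rise and the picture, not by measuring the gap. While I pushed and drew back, there was also up to about 8 N of sideways force on the gripper.

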